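# Log a sample cassette and index it under the spot punch

## Task

Take the oblong cassette out from between the drying rails, lay it flat in the middle of the barcode reader and let go so that it is read; then take it up again by its ends, lower it to the floor of the turntable's only empty bay, between its walls and corner stops, and let go. Then turn the turntable anticlockwise by its grip bar until it clicks into the next station, with the cassette under the punch head. Set the cassette down rather than dropping it, and leave everything else where it is.

Things in the scene. Friction and masses are not known exactly. Their poses are not given: they have to be found in the camera images.
- cassette: the oblong sample cassette: white rigid plastic, 40 x 64 x 6 mm with a row of four dark spots, lying flat on the bench between the drying rails. Origin: centre of its underside; x across its 40 mm width, y along its 64 mm length, z up. It looks the same after a half turn
- square: a square cassette, 40 x 40 x 6 mm, same white plastic, four spots in a square, also between the rails; bystander. Origin: centre of its underside
- round: a round cassette, 42 mm across, 6 mm thick, same white plastic, three spots, also between the rails; bystander. Origin: centre of its underside
- rails: two fixed aluminium strips on the bench, each 270 mm long (along x), 12 x 12 mm, with a 72 mm wide paper-thin grey mat between them (y = -36 to 36 mm). Three cassettes lie between them in a row along x, about 80 mm apart, in any order; the oblong one's ends are 4 mm from the strips, so it can be taken only across its 40 mm width. Origin: midway, at bench level
- reader_top (a point): centre of the top face of the flat barcode reader, a fixed black slab 100 x 100 mm, 25 mm high, with a glass window and a thin red line. z up
- bay (a point): centre of the floor of the turntable's only empty bay, 45 mm above the bench, 85 mm from the axis; turns with the table. x points to the axis, y along the bay. Side walls at x = +-26 mm (4 mm thick, 56 mm long, 20 mm high, 48 mm clear between). Each end has two corner stops 8 mm high at y = +-37 to 40 mm, with a 32 mm gap between them for a finger. The other four bays hold fixed oblong cassettes
- grip (a point): on the turntable's axis, 85 mm above the bench: where to take its black grip bar, which stands on the axis, 56 mm long, 12 mm thick, from 65 to 97 mm above the bench; the bar lies along this point's x (it points to the empty bay) and turns with the turntable
- turntable (a joint): angle in rad of the turntable, a grey disc 250 mm across, its top 45 mm above the bench. 0 at the start, growing anticlockwise seen from above; it clicks at 0 (loading) and 1.257 (72 degrees, punching), cannot go past them, and let go in between it slides to the nearer one
- punch: the fixed spot punch: white round base under the turntable. Origin: turntable axis at bench level; the empty bay starts at -x. A 42 mm wide head 72 to 112 mm above the bench reaches from a column (85 mm wide, 145 to 225 mm from the axis) in to 65 mm from the axis, in the direction 252 degrees anticlockwise from +x: the next station after the empty bay
- tipbox: magenta pipette-tip box with a clear lid, 120 x 85 x 60 mm; bystander. Origin: centre of its underside
- tape: roll of paper tape lying flat, 90 mm across, 20 mm high; bystander. Origin: centre of its underside
- bottle: white bottle, 48 mm across, 110 mm tall; bystander. Origin: centre of its underside
- clip: black binder clip, 32 x 14 x 14 mm, wire handle lying out 30 mm; bystander. Origin: centre of its underside
- marker: blue marker pen with a white cap lying on the bench, 120 x 12 x 12 mm; bystander. Origin: centre of its underside
Things that resemble listed ones, but are neither listed nor needed, are in the scene too. Leave any orange or yellow look-alike of the cassette alone.

How it is judged:
By the outcome, as a careful person would: the job done as asked, in the order asked, and still so for the second after the job is handed in, with the robot touching nothing.
It also fails if it takes over 59 s, if anything falls off the work surface, if the arm or the gripper's body presses on something with over 40 N, if the wrist force passes 120 N, or if a joint passes its speed limit or range.

## Robot

A 6-joint arm with a two-finger parallel gripper is mounted at the origin on the work surface. World frame = base frame: x ahead of the robot, y to its left, z up, the work surface at z = 0. Lengths are in m, angles in degrees, forces in N, time in s.
With the tool pointing down it reaches from about 0.4 to 0.825 m from the base axis. Payload 7 kg.
Tool frame: the origin (TCP) lies at the very end of the fingers, on their centre line; the grasp point (between the pads) lies 19 mm behind it (robot.grip_point_offset is the distance from the TCP to the grasp point, in m); z points along the fingers, y is the line along which they close (so a half turn about z gives the same grasp; the last joint's range is limited). The gripper opens to 88 mm and grips with 3 to 60 N. Pads are 19 mm wide; open, the fingers measure 130 mm over their backs; the gripper's body (78 mm by 193 mm) begins 47 mm behind the grasp point.
Start: joints at [-53.337, 20.546, 0.682, 0, -70.136, -16.507], TCP at [0.233, -0.634, 0.227] pointing down, gripper open.
Joint ranges: [-176.03, 176.03], [-82.01, 121.73], [-58.28, 71.71], [-173.87, 95.51], [-174.79, -0.11], [-173.66, 173.66]. Speed limits (degrees/s): [136.94, 136.94, 172.46, 180, 180, 180].

## Interface

Orientations are given as [roll, pitch, yaw] about the fixed x, y, z axes, in that order (R = Rz(yaw) Ry(pitch) Rx(roll)).
In Python, from rig import robot, effector, eyes gives the robot as it stands. The module is installed in compiled form; this text tells all that it offers. Calls block until the motion is done:
- robot.goto(position, orientation): joint-space move of the TCP to a pose.
- robot.move_straight(position, rate=0.15, rot=None): straight line of the TCP; rot=None keeps the orientation; rate is the mean speed in m/s.
- robot.set_joints(angles): joint-space move.
- effector.gripper_to(opening, f_grip=None): finger opening in m; f_grip is the grip in N (None keeps the last); returns when the fingers have stopped.
- robot.hold(seconds).
- robot.solve_ik(position, orientation): joint angles nearest the present ones, or None.
- eyes.read_camera(name): name is "scene" or "top" or "wrist"; returns the picture (384x512x3 uint8, red, green, blue); there is no depth.
- eyes.camera_model(name): a dict with "mtx" (3x3 intrinsics, pixels), "extrinsics" (4x4, takes a point from camera to world coordinates); the wrist camera has in their place "tool_from_camera" (4x4, takes a point from camera to tool coordinates, whose origin is the TCP and whose axes are the flange's). Camera axes: x right, y up, looking along -z (the intrinsics and any distortion apply to the point x, -y, -z); pixel columns grow to the right and rows downward; lengths in m; the calibration is good to about 2 mm. The wrist camera is an equidistant fisheye: a pixel r from the principal point sees the ray r / f radians off the axis. A picture is of the moment at which its call begins: read the wrist's pose just before it. camera_model takes no time and is no camera call.
A pose or a line that the arm cannot do raises robot.PlanningError and nothing moves.
- robot.close_job(): hands the job in; it is judged then, once.
Readings, each from a call of its own:
- robot.current_clock(): time.
- robot.current_joints(): joint angles.
- robot.current_qvel(): joint speeds.
- robot.current_effort(): joint torques, N m.
- robot.current_tcp_pos(): TCP position.
- robot.current_eef_rot(): TCP orientation.
- robot.current_wrist_force(): force on the tool from outside, world axes, zero at the start.
- robot.current_wrist_torque(): the same for the moment, N m.
- robot.current_finger_gap(): finger opening in m.
- robot.current_grasp_force(): force on a finger pad.
Only numpy, scipy, OpenCV 4.12 (cv2) and the standard library are available. Lean on these libraries where they do the work, as an engineer would, in place of code of your own. Each camera call takes 0.05 s, during which the arm holds its last target. There are 200 camera calls.

## Working session

There is one attempt and no reset: what is moved stays moved. The work goes in short steps, each a Python script; the robot and the scene stay as the last script left them, time stands still between calls to the robot, and variables do not carry over. Pictures are saved under pics/ and viewed, at most 11 in all, crops included, and the job is handed in when it is done.

```bash
mkdir -p pics; python3 - <<'E'
from rig import robot, effector, eyes
import cv2
for n in ("scene","top"):
    im=eyes.read_camera(n); cv2.imwrite(f"pics/{n}0.png",cv2.resize(im[:,:,::-1],(800,600),interpolation=cv2.INTER_CUBIC))
    m=eyes.camera_model(n); print(n,m)
print(robot.current_clock(), eyes.camera_model("wrist"),robot.current_eef_rot())
E
```

```text
scene {'mtx': array([[353.93712256,   0.        , 257.75841387],
       [  0.        , 353.93712256, 186.92634969],
       [  0.        ,   0.        ,   1.        ]]), 'extrinsics': array([[-0.34996995, -0.51382813,  0.78326348,  1.18392538],
       [ 0.93673635, -0.19801555,  0.28864312,  0.28892644],
       [ 0.00678539,  0.8347278 ,  0.55062098,  0.50029857],
       [ 0.        ,  0.        ,  0.        ,  1.        ]])}
top {'mtx': array([[473.79186201,   0.        , 249.1873907 ],
       [  0.        , 473.79186201, 188.20891054],
       [  0.        ,   0.        ,   1.        ]]), 'extrinsics': array([[-2.03270517e-02,  9.86873835e-01, -1.60208754e-01,
         4.11666739e-01],
       [-9.99793335e-01, -2.01148420e-02,  2.94640330e-03,
         8.43334956e-02],
       [-3.14845450e-04,  1.60235536e-01,  9.87078758e-01,
         1.14469316e+00],
       [ 0.00000000e+00,  0.00000000e+00,  0.00000000e+00,
         1.00000000e+00]])}
0.1 {'mtx': array([[297.31863964,   0.        , 254.22482842],
       [  0.        , 297.31863964, 191.34867103],
       [  0.        ,   0.        ,   1.        ]]), 'tool_from_camera': array([[ 1.47753524e-04,  9.51973881e-01,  3.06179208e-01,
         8.37120763e-02],
       [ 9.99999757e-01, -3.49115549e-04,  6.02899841e-04,
        -4.09224613e-04],
       [ 6.80836824e-04,  3.06179045e-01, -9.51973702e-01,
        -1.57703458e-01],
       [ 0.00000000e+00,  0.00000000e+00,  0.00000000e+00,
         1.00000000e+00]])} [ 1.79917420e+02 -7.77417035e-03 -1.59853299e+02]
```

View pics/top0.png

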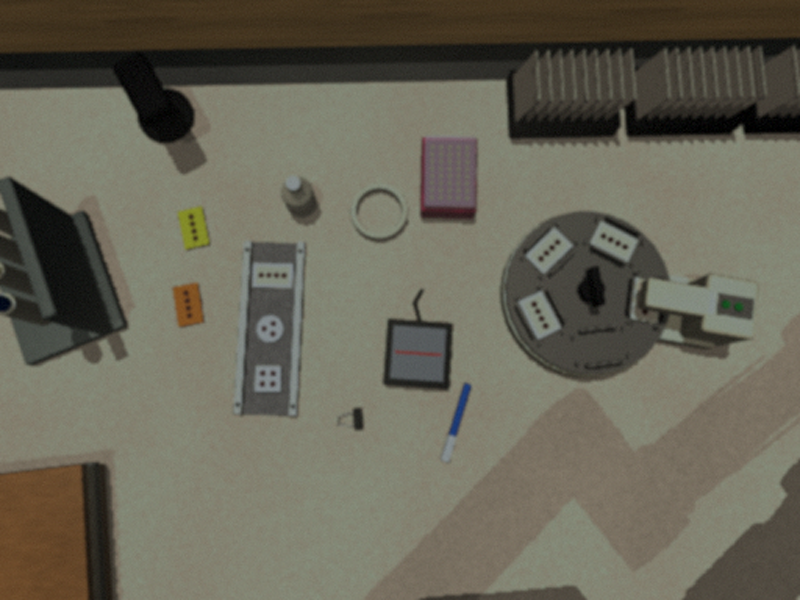

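View pics/scene0.png

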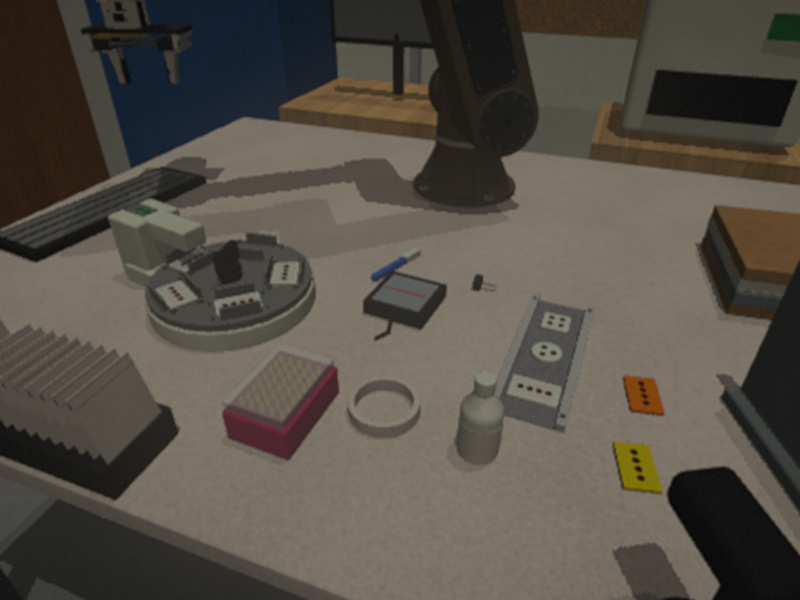

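Candidates (800x600 top view): white oblong between the rails (272,276), yellow (194,228), orange (188,304), fixed ones on the turntable (549,250), (614,241), (540,316). I choose the white one with a 4-spot row between the rails at (272,276). The empty bay is at about (602,345), and the reader at (418,353).

```bash
cat > h.py <<'E'
from rig import robot, effector, eyes
import cv2, numpy as np
from scipy.spatial.transform import Rotation as R
def tcp():
    T=np.eye(4); T[:3,3]=robot.current_tcp_pos(); T[:3,:3]=R.from_euler('xyz',robot.current_eef_rot(),degrees=True).as_matrix(); return T
def ray(name,uv,T=None):
    m=eyes.camera_model(name); K=m['mtx']; x=(uv[0]-K[0,2])/K[0,0]; y=(uv[1]-K[1,2])/K[1,1]
    if name=='wrist':
        th=np.hypot(x,y); s=np.sin(th)/max(th,1e-9); d=np.array([x*s,-y*s,-np.cos(th)]); E=T@m['tool_from_camera']
    else: d=np.array([x,-y,-1.]); E=m['extrinsics']
    return E[:3,3],E[:3,:3]@d
def at(name,uv,z,T=None):
    o,d=ray(name,uv,T); return (o+d*(z-o[2])/d[2])[:2]
def up(uv,s=1.5625,o=(0,0)): return ((uv[0]+.5)/s-.5+o[0],(uv[1]+.5)/s-.5+o[1])
def shot(n,name):
    T=tcp(); im=eyes.read_camera(n); cv2.imwrite(f"pics/{name}_raw.png",im[:,:,::-1]); cv2.imwrite(f"pics/{name}.png",cv2.resize(im[:,:,::-1],(800,600),interpolation=cv2.INTER_CUBIC)); np.save(f"pics/{name}.npy",T); return T
E
python3 - <<'E'
from h import *
P=lambda n,u,z:print(n,at('top',up(u),z).round(4))
P('cass',(272,276),.006);P('round',(270,328),.006);P('square',(267,378),.006)
P('reader',(418,353),.025);P('bottlecap',(293,185),.11);P('bar',(592,288),.09)
P('bay',(602,346),.05);P('headtip',(650,297),.112);P('disc',(584,295),.03);P('tape',(380,212),.02)
P('rTL',(248,248),.012);P('rBL',(238,408),.012);P('rTR',(302,248),.012);P('rBR',(294,408),.012)
# aim wrist camera: pure search over yaw for feasible views
for xy in [(.55,.1),(.42,.13)]:
  for yaw in range(-180,180,45): print(xy,yaw,robot.solve_ik([*xy,.30],[180,0,yaw]) is not None, end=';')
E
```

```text
cass [0.6293 0.2644]
round [0.5475 0.267 ]
square [0.4707 0.2712]
reader [0.5027 0.0399]
bottlecap [0.7432 0.2182]
bar [ 0.5862 -0.2114]
bay [ 0.5055 -0.2318]
headtip [ 0.568  -0.2863]
disc [ 0.5856 -0.2153]
tape [0.7253 0.0934]
rTL [0.6736 0.3012]
rBL [0.4261 0.3138]
rTR [0.6718 0.2167]
rBR [0.4244 0.2291]
(0.55, 0.1) -180 True;(0.55, 0.1) -135 True;(0.55, 0.1) -90 True;(0.55, 0.1) -45 True;(0.55, 0.1) 0 True;(0.55, 0.1) 45 True;(0.55, 0.1) 90 True;(0.55, 0.1) 135 True;(0.42, 0.13) -180 True;(0.42, 0.13) -135 True;(0.42, 0.13) -90 True;(0.42, 0.13) -45 True;(0.42, 0.13) 0 True;(0.42, 0.13) 45 True;(0.42, 0.13) 90 True;(0.42, 0.13) 135 False;
```

```bash
python3 - <<'E'
from h import *
robot.goto([.53,-.22,.24],[180,0,-167]); robot.hold(.2); shot('wrist','w1')
robot.goto([.615,.262,.17],[180,0,87]); robot.hold(.2); shot('wrist','w2')
print(robot.current_clock(),robot.current_joints())
E
```

```text
5.5333 [ 3.97318140e+01  2.20764427e+01 -4.60772917e+00  6.10989442e-04
 -6.33113593e+01  1.37244495e+02]
```

View pics/w1.png

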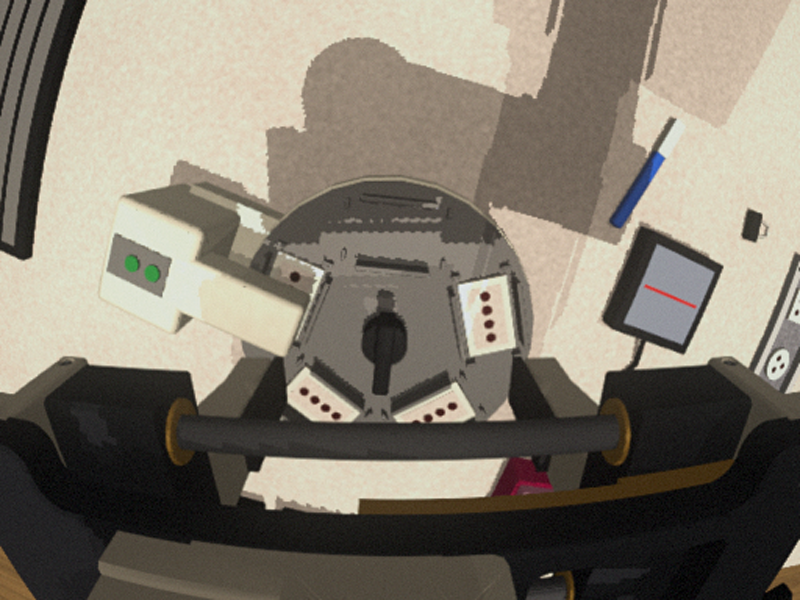

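View pics/w2.png

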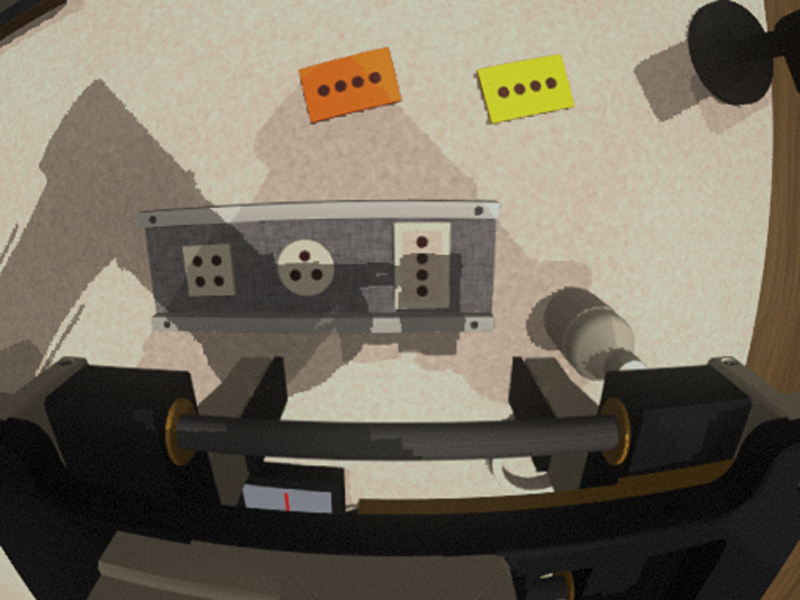

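w1 shows the empty bay (walls at (393,265) and (400,198)), the bar at (383,340) and the reader at (670,290). w2 confirms the white oblong with its 4-spot row at (422,266), the square at (208,270), the round at (305,268), and the bottle base near (555,310). One enlarged crop will give exact corners.

```bash
python3 - <<'E'
import cv2,numpy as np
a=cv2.imread('pics/w1_raw.png')[110:180,200:360]; b=cv2.imread('pics/w2_raw.png')[135:185,245:405]
a=np.clip(a*1.8,0,255).astype(np.uint8)
f=lambda i:cv2.resize(i,None,fx=5,fy=5,interpolation=cv2.INTER_CUBIC)
cv2.imwrite('pics/c1.png',np.vstack([f(a),f(b)]))
E
```

```text
(no output)
```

View pics/c1.png

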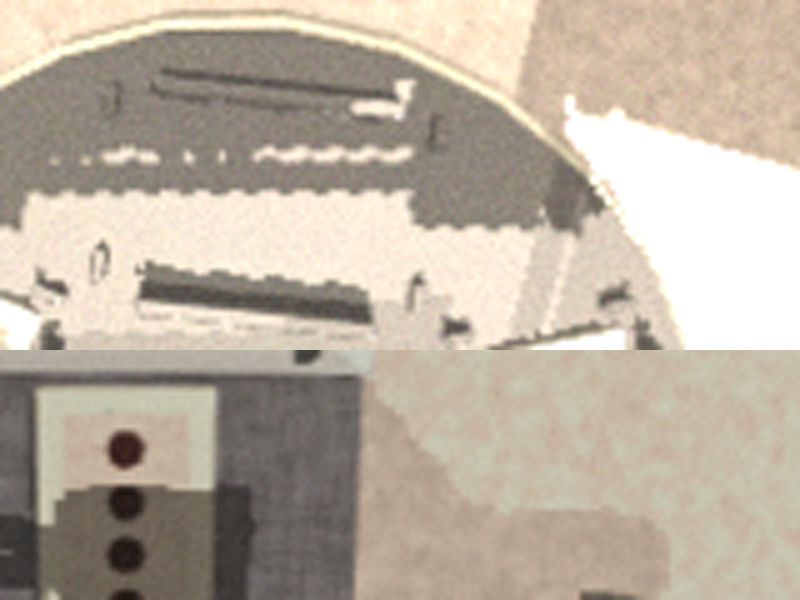

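```bash
python3 - <<'E'
from h import *
T1=np.load('pics/w1.npy');T2=np.load('pics/w2.npy')
A=lambda u,z:at('wrist',((u[0]+.5)/5-.5+200,(u[1]+.5)/5-.5+110),z,T1)
S=[A(u,.049) for u in [(110,95),(435,130),(98,260),(417,290)]]
print('stops',np.round(S,4),'mean',np.mean(S,0).round(4))
W=[A(u,.065) for u in [(155,72),(400,95),(143,265),(372,290)]]
print('walls',np.round(W,4),'mean',np.mean(W,0).round(4))
for d in (np.subtract(S[1],S[0]),np.subtract(S[3],S[2]),np.subtract(W[1],W[0]),np.subtract(W[3],W[2])): print(np.linalg.norm(d).round(4),np.degrees(np.arctan2(d[1],d[0])).round(1))
for u in [(386,294),(381,392)]: print('bar',at('wrist',up(u),.097,T1).round(4))
print('rd',[at('wrist',up(u),.025,T1).round(4) for u in [(646,226),(722,265),(686,353),(605,318)]])
print('head',[at('wrist',up(u),.112,T1).round(4) for u in [(307,298),(288,355),(200,258)]])
C=[at('wrist',up(u),.006,T2) for u in [(395,222),(450,223),(449,308.5),(397,309)]]
print('cass',np.round(C,4),np.mean(C,0).round(4))
print('spots',[at('wrist',up(u),.006,T2).round(4) for u in [(422,242),(422,258),(422,274.5),(422,291)]])
print('rails',[at('wrist',up(u),.012,T2).round(4) for u in [(153,219),(479,210),(166,325),(474,324)]])
print('bottle base', at('wrist',up((530,312)),0,T2).round(4),at('wrist',up((565,375)),.02,T2).round(4))
print('nbr',at('wrist',up((305,268)),.006,T2),at('wrist',up((208,270)),.006,T2))
E
```

```text
stops [[ 0.4917 -0.2689]
 [ 0.4827 -0.1925]
 [ 0.5314 -0.2637]
 [ 0.5215 -0.1871]] mean [ 0.5068 -0.228 ]
walls [[ 0.4825 -0.2587]
 [ 0.4753 -0.2042]
 [ 0.5265 -0.2522]
 [ 0.5205 -0.1996]] mean [ 0.5012 -0.2287]
0.077 96.7
0.0773 97.4
0.055 97.6
0.0529 96.5
bar [ 0.5416 -0.2261]
bar [ 0.6163 -0.2134]
rd [array([ 0.4496, -0.012 ]), array([0.4597, 0.0916]), array([0.5563, 0.0873]), array([ 0.5411, -0.023 ])]
head [array([ 0.5512, -0.2766]), array([ 0.595 , -0.2832]), array([ 0.5401, -0.3542])]
cass [[0.6152 0.2975]
 [0.6536 0.295 ]
 [0.6514 0.2318]
 [0.6132 0.2334]] [0.6333 0.2644]
spots [array([0.6334, 0.2823]), array([0.6329, 0.2708]), array([0.6325, 0.2586]), array([0.632 , 0.2463])]
rails [array([0.4339, 0.3158]), array([0.6734, 0.3043]), array([0.4285, 0.231 ]), array([0.6691, 0.2208])]
bottle base [0.7151 0.2233] [0.7411 0.1767]
nbr [0.5483598  0.26813967] [0.47196972 0.2716447 ]
```

Bay stops give a centre of (.507,-.228) with bay-x at 7°. The cassette is at (.631,.2645), yaw -2.7°. I grasp it with an offset and a small lean so the gripper body clears the bottle.

```bash
cat >> h.py <<'E'
def ori(yaw,tilt=0):
    return (R.from_euler('z',yaw,degrees=True)*R.from_euler('x',180,degrees=True)*R.from_euler('y',-tilt,degrees=True)).as_euler('xyz',degrees=True).tolist()
def st(): print('t',round(robot.current_clock(),2),'tcp',np.round(robot.current_tcp_pos(),4),'F',np.round(robot.current_wrist_force(),1),'gap',round(robot.current_finger_gap(),4),'gf',robot.current_grasp_force())
E
python3 - <<'E'
from h import *
effector.gripper_to(.056,15)
o=ori(87.3,8)
robot.goto([.6316,.2765,.09],o)
robot.move_straight([.6316,.2765,.0026],.12); st()
effector.gripper_to(.03,15); st()
robot.move_straight([.6316,.2765,.09],.12); st()
m=at
T=np.load('pics/w1.npy')
print([at('wrist',up(u),.025,T).round(4) for u in [(646,287),(696,307)]],[at('top',up(u),.025).round(4) for u in [(396,352),(440,354),(390,321),(452,322),(449,388),(385,386)]])
shot('wrist','w3')
E
```

```text
t 7.58 tcp [0.6323 0.2769 0.0037] F [ 0.8 -0.4 -0.4] gap 0.0556 gf 0.0
t 8.02 tcp [0.6319 0.2768 0.0033] F [-1.2  0.9  3.2] gap 0.0399 gf 14.985987693071365
t 8.89 tcp [0.631  0.2761 0.0891] F [-0.1  0.7 -0.8] gap 0.0397 gf 14.987533539533615
[array([0.5029, 0.0088]), array([0.5078, 0.0766])] [array([0.5049, 0.0732]), array([0.5005, 0.0067]), array([0.5523, 0.0813]), array([ 0.5488, -0.0131]), array([ 0.4492, -0.0052]), array([0.4541, 0.0908])]
```

View pics/w3.png

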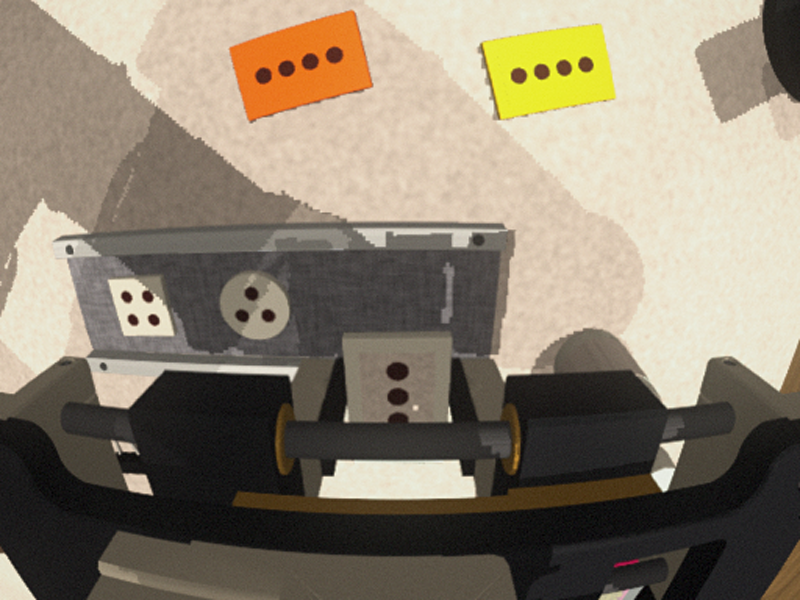

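Cassette held (gap 39.7 mm); bottle and neighbours undisturbed. Now to the reader.

```bash
python3 - <<'E'
from h import *
T=np.load('pics/w3.npy')
e=at('wrist',up((397,334)),T[2,3]+.0027,T); print('end offset along len',np.hypot(*(e-T[:2,3])))  # expect ~.020
o=ori(86.3,8); c=np.array([.5025,.0395]); l=.012*np.array([np.cos(np.radians(86.3)),np.sin(np.radians(86.3))]); p=c+l
robot.goto([*p,.10],o)
robot.move_straight([*p,.034],.1); robot.hold(.15); st()
z=.034
while z>.0255:
    z-=.0012; robot.move_straight([*p,z],.03); f=robot.current_wrist_force()[2]
    if f>2.5: break
print(z); st()
effector.gripper_to(.052); robot.hold(.1); st()
robot.move_straight([*p,.13],.2)
robot.goto([.51,.04,.19],ori(176.3,8)); robot.hold(.2); shot('wrist','w4'); st(); print(np.round(robot.current_joints(),1))
for y in (176.3,-173): print(y, robot.solve_ik([.5068,-.228,.1],ori(y,8)))
E
```

```text
end offset along len 0.02196427021134566
t 10.92 tcp [0.5038 0.0518 0.0346] F [ 0.4  0.1 -0.7] gap 0.0395 gf 14.987543374300003
0.028000000000000004
t 12.17 tcp [0.5035 0.0516 0.0282] F [0.1 0.4 3. ] gap 0.0392 gf 14.98738557100296
t 12.77 tcp [0.5033 0.0515 0.028 ] F [ 0.1 -0.  -0. ] gap 0.0518 gf 0.0
t 17.51 tcp [0.51 0.04 0.19] F [-0.   1.1  0.1] gap 0.052 gf 0.0
[  30.     1.8  -31.2    5.7  -50.6 -127. ]
176.3 [-4.06935652e+00  1.21566510e+01 -3.02001170e+01 -8.05697926e-02
 -3.96434238e+01 -8.95721968e+01]
-173 [ -5.27763452  12.56427357 -28.5955554   -2.58292918 -41.04969386
 -75.88981709]
```

View pics/w4.png

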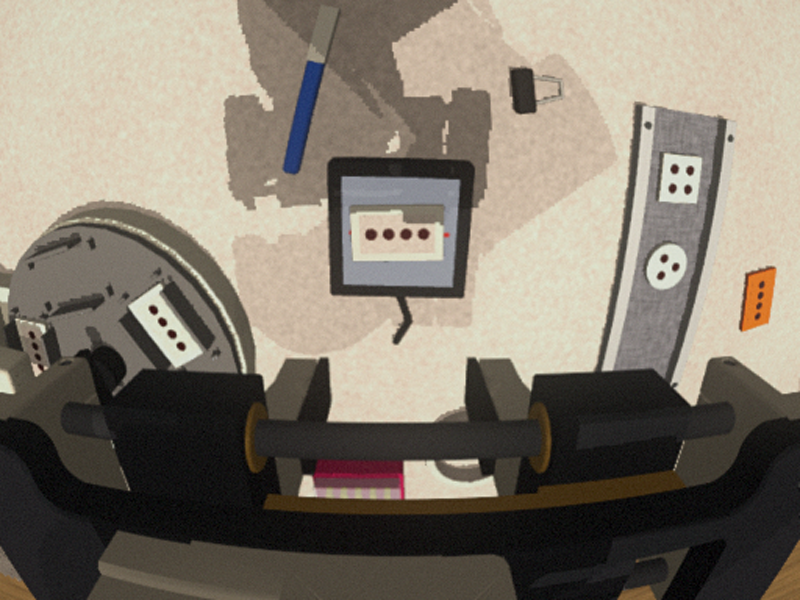

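Cassette lies flat at reader's middle, (397,234), red line under it. Regrasp by ends and hover over the bay.

```bash
python3 - <<'E'
from h import *
T=np.load('pics/w4.npy')
C=[at('wrist',up(u),.031,T) for u in [(352,207),(441,204),(443,260),(355,263)]]
S=[at('wrist',up(u),.031,T) for u in [(371,235),(424,234)]]
c=np.mean(C,0); d=S[1]-S[0]; yaw=np.degrees(np.arctan2(d[1],d[0]))
e=(C[1]-C[0]+C[2]-C[3])/2; print(c,np.mean(S,0),yaw,np.degrees(np.arctan2(e[1],e[0])),np.linalg.norm(e), np.linalg.norm(C[3]-C[0]))
effector.gripper_to(.078,15)
p=np.array([.5025,.0395]) if np.hypot(*(c-[.5025,.0395]))>.006 else (c+[.5028,.0393])/2
print(p); o=ori(176.3,10)
robot.goto([*p,.07],o); robot.move_straight([*p,.0285],.08); robot.hold(.2); st()
effector.gripper_to(.055,15); robot.hold(.1); st()
robot.move_straight([*p,.12],.15); st()
robot.goto([.507,-.228,.20],ori(-172.9,10)); robot.hold(.2); shot('wrist','w5'); st()
im=cv2.imread('pics/w5_raw.png'); cv2.imwrite('pics/w5c.png',cv2.resize(np.clip(im[100:300,120:386]*1.6,0,255).astype(np.uint8),None,fx=3,fy=3,interpolation=cv2.INTER_CUBIC))
E
```

```text
[0.50255984 0.03994421] [0.50296987 0.03975725] 87.47741309338046 88.38665259231152 0.06080239272747373 0.04061385813344996
[0.50267992 0.03962211]
t 19.6 tcp [0.5032 0.0399 0.0292] F [-0.2 -0.3 -0.7] gap 0.0777 gf 0.0
t 20.11 tcp [0.5028 0.0397 0.0286] F [-1.1  0.7  2.7] gap 0.0636 gf 14.994075894355774
t 20.87 tcp [0.5021 0.0393 0.1192] F [-0.9 -0.  -0.9] gap 0.0632 gf 14.995022267103195
t 22.2 tcp [ 0.5072 -0.227   0.1997] F [ 0.3  0.3 -0.8] gap 0.063 gf 14.995006620883942
```

View pics/w5c.png

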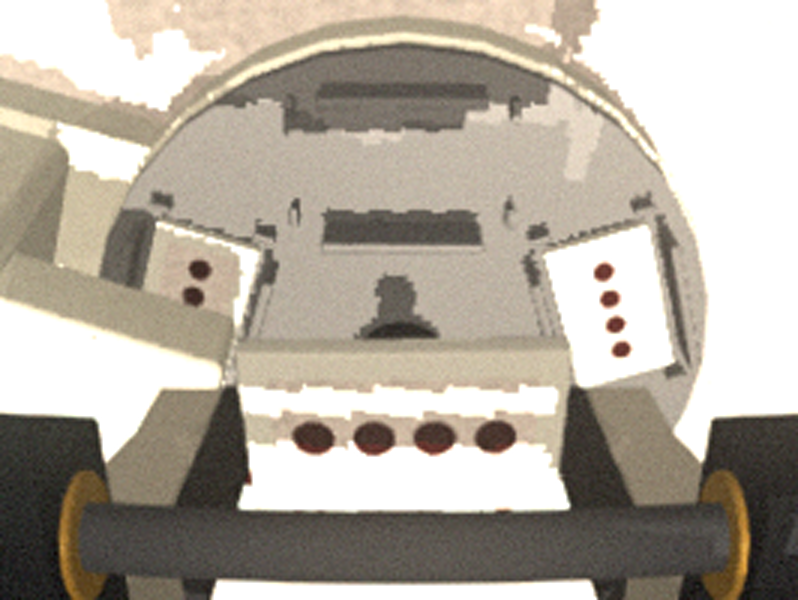

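```bash
python3 - <<'E'
from h import *
T=np.load('pics/w5.npy')
A=lambda u,z:at('wrist',((u[0]+.5)/3-.5+120,(u[1]+.5)/3-.5+100),z,T)
S=np.array([A(u,.049) for u in [(292,110),(515,107),(295,212),(509,210)]]); print(S.round(4),S.mean(0).round(4))
for d in (S[1]-S[0],S[3]-S[2]): print(np.linalg.norm(d),np.degrees(np.arctan2(d[1],d[0])))
w=np.array([A((320,247),.045),A((482,247),.045)]); d=w[1]-w[0]; print('wall',w.round(4),np.linalg.norm(d),np.degrees(np.arctan2(d[1],d[0])))
w2=np.array([A((322,211),.065),A((478,211),.065)]); print('walltop',w2.round(4))
wo=np.array([A((316,97),.045),A((487,97),.045)]); wt=np.array([A((316,83),.065),A((487,83),.065)]);print('outer',wo.round(4),wt.round(4))
C=[A(u,T[2,3]+.0025) for u in [(240,345),(569,345)]];print('held far edge',np.round(C,4))
# fixed neighbours: spots
n=[A(u,.051) for u in [(604,271),(622,349)]]; print('nbr',np.round(n,4))
# axis from neighbours
print('bayx 7.1: inner wall->centre', w.mean(0)-.024*np.array([np.cos(.124),np.sin(.124)]))
E
```

```text
[[ 0.4922 -0.2679]
 [ 0.4816 -0.1925]
 [ 0.5302 -0.2639]
 [ 0.5199 -0.1879]] [ 0.506 -0.228]
0.07613528071472318 98.01732904982879
0.07661697963432923 97.7932302515812
wall [[ 0.545  -0.2539]
 [ 0.5375 -0.1945]] 0.05982722092777318 97.2119577522901
walltop [[ 0.5215 -0.2535]
 [ 0.5149 -0.2012]]
outer [[ 0.4879 -0.2603]
 [ 0.4806 -0.202 ]] [[ 0.4772 -0.2595]
 [ 0.4704 -0.2054]]
held far edge [[ 0.489  -0.2603]
 [ 0.4814 -0.1998]]
nbr [[ 0.5386 -0.1484]
 [ 0.5714 -0.133 ]]
bayx 7.1: inner wall->centre [ 0.51747556 -0.22719075]
```

```bash
python3 - <<'E'
from h import *
T=np.load('pics/w5.npy')
A=lambda u,z:at('wrist',((u[0]+.5)/3-.5+120,(u[1]+.5)/3-.5+100),z,T)
for a in (7.5,): 
  x=np.array([np.cos(np.radians(a)),np.sin(np.radians(a))])
  for u,z,b in [(((322,211),(480,211)),.045,.024),(((321,244),(482,244)),.065,.024),(((316,83),(487,83)),.045,-.028),(((316,97),(487,97)),.065,-.028)]:
    w=np.array([A(v,z) for v in u]); print(b,z,np.linalg.norm(w[1]-w[0]).round(4),(w.mean(0)-b*x).round(4))
E
```

```text
0.024 0.045 0.0572 [ 0.5031 -0.2292]
0.024 0.065 0.0553 [ 0.5067 -0.2285]
-0.028 0.045 0.0585 [ 0.507  -0.2282]
-0.028 0.065 0.0548 [ 0.5062 -0.2282]
```

```bash
python3 - <<'E'
from h import *
o=ori(-172.3,10); p=[.5065,-.2282]
robot.move_straight([*p,.085],.12,rot=o); robot.hold(.3); st()
robot.move_straight([*p,.056],.06); robot.hold(.15); st()
z=.056
while z>.0465:
    z-=.0012; robot.move_straight([*p,z],.03); f=robot.current_wrist_force()
    if f[2]>2.5: break
print(z); st()
effector.gripper_to(.0715); robot.hold(.1); st()
robot.move_straight([*p,.20],.2); robot.hold(.1); shot('wrist','w6'); st()
im=cv2.imread('pics/w6_raw.png'); cv2.imwrite('pics/w6c.png',cv2.resize(np.clip(im[100:300,120:386]*1.6,0,255).astype(np.uint8),None,fx=3,fy=3,interpolation=cv2.INTER_CUBIC))
E
```

```text
t 23.61 tcp [ 0.5067 -0.2282  0.0855] F [ 0.1 -0.4  0.4] gap 0.0635 gf 14.994965493679047
t 24.39 tcp [ 0.5068 -0.2282  0.0563] F [ 0.3  0.2 -0.5] gap 0.0636 gf 14.994959235191345
0.0476
t 26.14 tcp [ 0.5066 -0.2283  0.0484] F [-3.2  0.5  8.5] gap 0.0635 gf 15.008057802915573
t 26.68 tcp [ 0.5064 -0.2282  0.0475] F [0.2 0.3 0.1] gap 0.0714 gf 0.0
t 27.73 tcp [ 0.5058 -0.228   0.1984] F [-0.5  0.1 -0.1] gap 0.0717 gf 0.0
```

View pics/w6c.png

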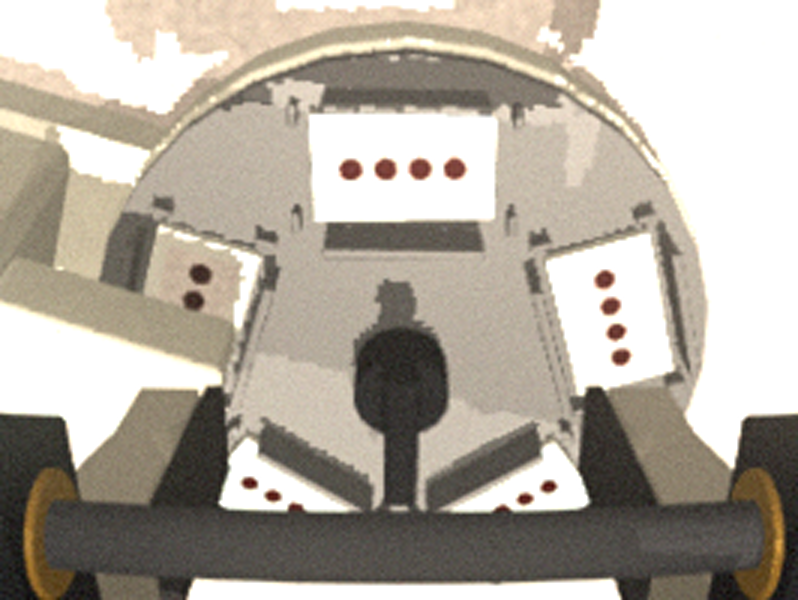

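Cassette flat in the bay, inside walls and stops (spots at (350..455,169)). Next I refine the axis and grip the bar.

```bash
python3 - <<'E'
from h import *
T=np.load('pics/w6.npy')
A=lambda u,z:at('wrist',((u[0]+.5)/3-.5+120,(u[1]+.5)/3-.5+100),z,T)
c1=np.array([.506,-.2283]); own=(A((350,169),.051)+A((455,168),.051))/2
c2=(A((604,279),.051)+A((621,357),.051))/2
d=c2-c1; L=np.linalg.norm(d); n=np.array([-d[1],d[0]])/L
ax=[(c1+c2)/2+s*n*.085*np.cos(np.radians(36)) for s in(1,-1)]
print('own',own,'c2',c2,'chord',L,'axis',ax, 'pred',c1+.085*np.array([np.cos(np.radians(7.7)),np.sin(np.radians(7.7))]))
print('bar', A((400,440),.097),A((400,500),.097))
for y in (-172.3,-100.3,-98): print(y,np.round(robot.solve_ik([.590,-.2165,.067],ori(y)),1))
E
```

```text
own [ 0.50611762 -0.22884226] c2 [ 0.55540039 -0.1410456 ] chord 0.10026828765922319 axis [array([ 0.47085899, -0.1507928 ]), array([ 0.5905414, -0.2185528])] pred [ 0.59023357 -0.21691117]
bar [ 0.58706106 -0.21876472] [ 0.61481438 -0.21508256]
-172.3 [ -2.4  24.2 -16.5  -0.  -49.3 -79.9]
-100.3 [ -2.4  24.2 -16.5   0.  -49.3  -7.9]
-98 [ -2.4  24.2 -16.5   0.  -49.3  -5.6]
```

```bash
python3 - <<'E'
from h import *
p=[.590,-.2182]; y=-172.3
effector.gripper_to(.04,6)
robot.goto([*p,.15],ori(y)); robot.move_straight([*p,.067],.1); robot.hold(.3); st()
effector.gripper_to(.008,6); robot.hold(.2); st()
effector.gripper_to(.008,25); robot.hold(.2); st(); print(np.round(robot.current_wrist_torque(),2))
for k in (12,24,36,48,60,70):
    robot.goto([*p,.067],ori(y+k)); st(); print(k,np.round(robot.current_wrist_torque(),2))
    if np.linalg.norm(robot.current_wrist_force())>40: print('stop'); break
E
```

```text
t 30.25 tcp [ 0.5902 -0.2182  0.0674] F [ 0.  -0.3 -0.1] gap 0.0398 gf 0.0
t 31.07 tcp [ 0.5902 -0.2176  0.0673] F [-1.   4.2  4.8] gap 0.0121 gf 7.355125285412214
t 31.48 tcp [ 0.5902 -0.2176  0.0673] F [-0.7  3.4  5.1] gap 0.0119 gf 27.167545432994302
[ 1.6   0.24 -0.06]
t 31.8 tcp [ 0.5903 -0.2179  0.0673] F [-0.7  3.6  6.4] gap 0.0122 gf 27.301430006127703
12 [ 1.35  0.24 -0.07]
t 32.12 tcp [ 0.5904 -0.2181  0.0674] F [0.  3.8 4.9] gap 0.0122 gf 27.263827151709847
24 [ 1.03  0.04 -0.02]
t 32.43 tcp [ 0.5906 -0.2183  0.0673] F [1.5 1.4 4.8] gap 0.012 gf 27.265939444159812
36 [ 0.69 -0.26  0.04]
t 32.75 tcp [ 0.5907 -0.2184  0.0674] F [ 1.9 -0.2  4.8] gap 0.0118 gf 27.264534413343426
48 [ 0.11 -0.82  0.09]
t 33.07 tcp [ 0.5909 -0.2185  0.0673] F [ 5.7 -2.   3.1] gap 0.0118 gf 27.218628705982155
60 [-0.5  -1.5   0.14]
t 33.36 tcp [ 0.5911 -0.2186  0.0673] F [ 5.9 -2.5  2.4] gap 0.0121 gf 27.31008355695849
70 [-0.65 -1.74  0.1 ]
```

```bash
python3 - <<'E'
from h import *
p=[.590,-.2182]; y=-172.3
for k in (71,72,73,74):
    robot.goto([*p,.067],ori(y+k)); robot.hold(.15); t=robot.current_wrist_torque(); st(); print(k,np.round(t,2),robot.current_eef_rot()[2])
    if abs(t[2])>.6: print('stop'); break
effector.gripper_to(.035); robot.hold(.1); st()
robot.move_straight([*p,.2],.2)
robot.goto([.52,-.1,.27],ori(-172.3+60)); robot.hold(.2); st(); shot('wrist','w7')
im=eyes.read_camera('top')[:,:,::-1]
a=cv2.resize(np.clip(im[120:250,310:490]*1.5,0,255).astype(np.uint8),(400,289),interpolation=cv2.INTER_CUBIC)
w=cv2.imread('pics/w7_raw.png'); w=cv2.resize(w,(400,300)); s=cv2.resize(np.ascontiguousarray(eyes.read_camera('scene')[:,:,::-1]),None,fx=1.56,fy=1.56)[180:480,70:470]
t2=cv2.resize(np.ascontiguousarray(im),(400,300))
cv2.imwrite('pics/f.png',np.vstack([np.hstack([cv2.resize(a,(400,300)),w]),np.hstack([s,t2])]))
E
```

```text
t 33.76 tcp [ 0.5911 -0.2186  0.0674] F [ 5.  -1.4  2.3] gap 0.0119 gf 27.322474020856475
71 [-0.65 -1.76  0.18] -101.72846951065634
t 34.16 tcp [ 0.5911 -0.2186  0.0673] F [ 5.1 -2.8  2.4] gap 0.0117 gf 27.33099017833638
72 [-0.68 -1.83 -0.18] -100.75867734357756
t 34.56 tcp [ 0.5912 -0.2185  0.0674] F [ 6.1 -2.6  2.5] gap 0.0122 gf 27.18722303801769
73 [-0.62 -1.83 -0.38] -99.79026669874091
t 34.96 tcp [ 0.5911 -0.2185  0.0673] F [ 6.2 -2.2  3.1] gap 0.0122 gf 27.511844889450003
74 [-0.65 -1.78 -0.62] -98.80721362211587
stop
t 35.69 tcp [ 0.5847 -0.2177  0.0672] F [-14.4   5.6  20.7] gap 0.0351 gf 10.49858808517456
t 37.38 tcp [ 0.52   -0.1006  0.2686] F [ 0.4 -0.7 -0.5] gap 0.0352 gf 0.0
```

View pics/f.png

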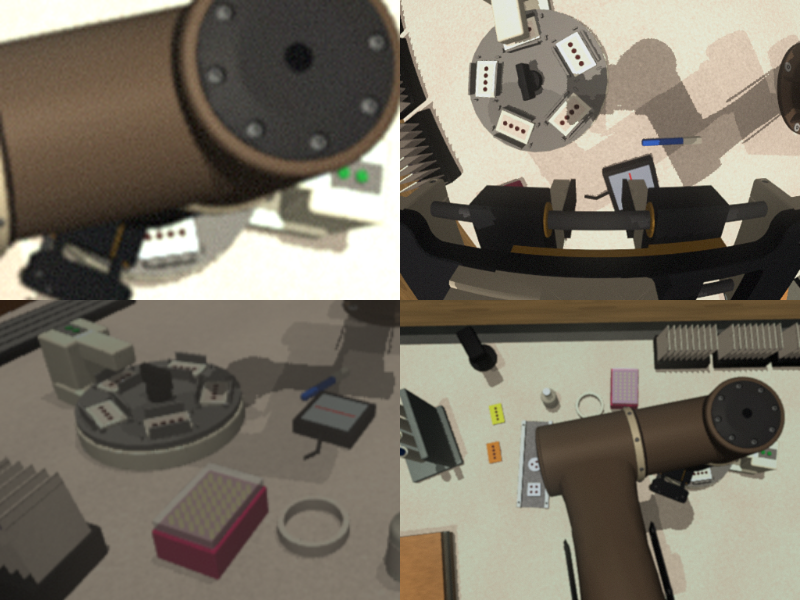

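```bash
python3 - <<'E'
import cv2,numpy as np
w=cv2.imread('pics/w7_raw.png')[0:105,80:270]; cv2.imwrite('pics/f2.png',cv2.resize(np.clip(w*1.1,0,255).astype(np.uint8),None,fx=4.2,fy=4.2,interpolation=cv2.INTER_CUBIC))
E
```

```text
(no output)
```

View pics/f2.png

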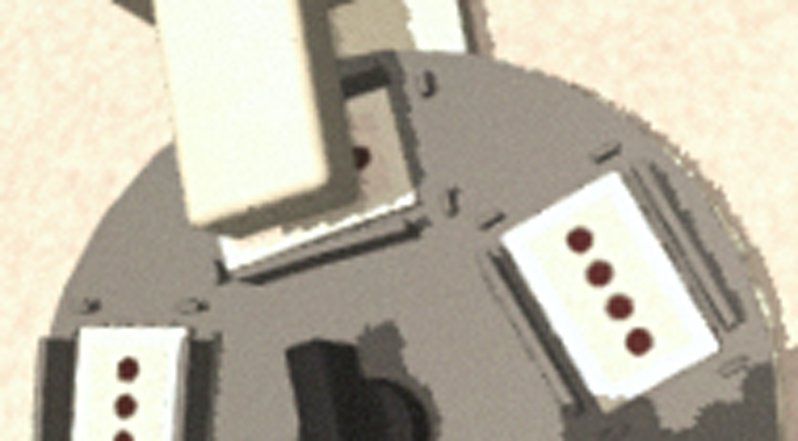

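```bash
python3 - <<'E'
from h import *
T=np.load('pics/w7.npy')
A=lambda u,z:at('wrist',((u[0]+.5)/4.2-.5+80,(u[1]+.5)/4.2-.5),z,T)
s=[A(u,.051) for u in [(580,240),(638,342)]]; d=s[1]-s[0]; c=np.mean(s,0)-[.5905,-.218]
print(np.mean(s,0),np.hypot(*c),np.degrees(np.arctan2(c[1],c[0]))%360,'expect 187.7; tangent',np.degrees(np.arctan2(d[1],d[0])),'expect 97.7')
t=A((359,157),.051)-[.5905,-.218]; a=np.radians(259.7); print('spot in bay: radial',t@[np.cos(a),np.sin(a)],'tang',t@[-np.sin(a),np.cos(a)])
st()
E
```

```text
[ 0.50682142 -0.22802892] 0.08427742570535507 186.83433124289132 expect 187.7; tangent 96.08622106246733 expect 97.7
spot in bay: radial 0.0864064277482707 tang -0.015456185657384464
t 37.52 tcp [ 0.52   -0.1005  0.2692] F [-0.3  0.3 -0.4] gap 0.0348 gf 0.0
```

```bash
python3 -c "
from h import *
print(robot.close_job())"
```

```text
the job is handed in; nothing more can be done
None
```

I handed the job in at about 37.5 s. The cassette lay flat and released in the middle of the reader, though I saw no indicator confirming the read. It now sits in the bay under the punch head, with the turntable measured at about 72° and no bystander seen moved. When the fingers let go of the grip bar there was a brief push of about 26 N at the wrist, within the limits. I did not find out why.

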